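# Thread the spacer collars onto the arbor

### The arm

A 7-joint arm with a two-finger parallel gripper is mounted at the origin on a cart in front of the work surface, level with it; the furniture and walls round the work are solid. World frame = base frame: x ahead of the robot, y to its left, z up, the work surface at z = 0. Lengths are in m, angles in rad, forces in N, time in s.
With the tool pointing down it reaches from about 0.35 to 0.9 m from the base axis. Payload 8.1 kg.
Tool frame: the origin (TCP) lies midway between the tips of the shut fingers; the grasp point (between the pads) lies grip_point_offset behind it (grip_point_offset is the distance from the TCP to the grasp point, in m); z points along the fingers, y is the line along which they close (so a half turn about z gives the same grasp; the last joint's range is limited). The gripper opens to 85 mm and grips with 20 to 120 N. Pads are 22 mm wide; open, the fingers measure 114 mm over their backs; the gripper's body (76 mm by 85 mm) begins 54 mm behind the grasp point. The pads swing forward as they close: fully open they stand 13 mm farther back than shut.
Start: joints at [1.178, 0.434, 0.025, 1.573, -0.012, 1.134, -0.075], TCP at [0.179, -0.599, 0.231] pointing down, gripper open.
Joint ranges: [-2.62, 2.62], [-0.44, 2.09], [-1.27, 1.32], [0.08, 2.57], [-1.32, 4.46], [0.12, 2], [-2.74, 2.74]. Speed limits (rad/s): [2.22, 2.22, 3.01, 3.01, 3.14, 3.14, 3.14].

### API

Orientations are given as a 3x3 rotation matrix whose columns are the frame's x, y, z axes.
In Python, from bench import get_obs, camera, camera_model, job_done, cut_out, grip_point_offset gives the robot as it stands.
- The arm moves only by the tool move_arm, never from a script. Its argument "series" is a list of rows, each a list of 7 numbers: the shift along the tool's x, y, z scaled (see below), then the turn, a rotation vector about the tool's x, y, z scaled (see below), then the gripper command: -1 is fully open, 1 is shut, values between are in proportion. In form: [[tx, ty, tz, wx, wy, wz, fingers], ...]. A call has 1 to 12 rows; each row is the pose to reach, as a shift and turn from the pose commanded when the call began, along the tool's axes at that moment; what a row does not reach only later rows make up. The controller multiplies each number of a shift by 20 cm and each number of a turn by 30 degrees. A row lasts 1/10 s, in which the tool goes at most 50 mm and 8.59 degrees, less where a joint would pass 70% of its speed; a pose out of reach is approached as far as the arm can. A call with a number of a shift or a turn outside -1 to 1 is refused whole. A call with a gripper value outside its range is refused whole. The fingers move at their own pace and stop on an object; the grip force is fixed at half the most. Time passes only in rows, so rows that repeat a pose let the fingers close. It gives the time, the measured TCP pose, the force, the opening and the grip force at its end, in the units of the state.
- get_obs(): the state, without advancing time (a new reading comes with each control period).
- camera(name): name is "side" or "top"; returns the picture (384x512x3 uint8, red, green, blue); there is no depth.
- camera_model(name): a dict with "fx", "fy", "cx", "cy" (pixels), "cam_to_world" (4x4, takes a point from camera to world coordinates). Camera axes: x right, y down, z forward; pixel columns grow to the right and rows downward; lengths in m; the calibration is good to about 2 mm. A picture is of the moment at which its call begins. camera_model takes no time and is no camera call.
- job_done(): hands the job in; it is judged then, once.
Trained networks look in the newest picture that a camera, given by its name, has taken for a name from the list of things; names that differ only in an ending like _2 or _b are one class to them, and where a whole thing is asked for, a point or a joint stands for the part that bears it (a point fixed in the world has none). Each returns a list of dicts, best first, with "confidence" (0 to 1); they miss things now and then, are a little off and sometimes report something else, mostly with a low value. They report only what shows in the picture. A call takes as long as a camera call.
- cut_out(camera, name): "mask" (384x512 bool, what is visible of it) and "box" ([left, top, right, bottom] in pixels, round what is visible of it).
The state is a dict: "time": time; "qpos": joint angles; "joint_velocities": joint speeds; "joint_torque": joint torques, N m; "ee_pos": TCP position; "ee_rot": TCP orientation; "force": force on the tool from outside, world axes, zero at the start; "wrist_torque": the same for the moment, N m; "grip_width": finger opening in m; "finger_force": force on a finger pad.
Only numpy, scipy, OpenCV 4.12 (cv2) and the standard library are available. Lean on these libraries where they do the work, as an engineer would, in place of code of your own. Each camera call takes 0.05 s, during which the arm holds its last target. There are 200 camera calls.

### The job

Set up the spacers for the grinding wheel: thread the two loose dark steel spacer collars onto the upright spindle of the arbor stand. The wide collar goes on first, flat on the flange at the bottom, then the narrow collar flat on top of it; let go of both.

Things in the scene. Friction and masses are not known exactly. Their poses are not given: they have to be found in the camera images.
- arbor_seat (a point): Arbor stand, fixed to the worktop: round grey foot 80 mm across and 12 mm high, on it a round steel flange 64 mm across and 8 mm high, and from its middle an upright dark steel spindle 12 mm in diameter. The point lies on the spindle's axis at the top face of the flange, 20 mm over the worktop; z is up, along the spindle. The spindle's tip stands 52 mm above this point (72 mm over the worktop); its last 8 mm taper to 5 mm.
- wide_center (a point): Wide spacer collar: loose plain dark steel ring, outside diameter 60 mm, bore (through hole) 32 mm, 20 mm high, about 300 g, lying flat on the worktop. The point is its centre, in the middle of the bore, half-way up; z is the ring's axis.
- narrow_center (a point): Narrow spacer collar: loose plain dark steel ring, outside diameter 44 mm, bore (through hole) 32 mm, 20 mm high, about 110 g, lying flat on the worktop. The point is its centre, in the middle of the bore, half-way up; z is the ring's axis.

How it is judged:
On the way:
1. the wide collar lies flat on the flange, round the spindle (horizontal distance between wide_center and arbor_seat below 0.013 m and z of wide_center in the frame of arbor_seat between 0.005 and 0.015 m and angle between the z axis of wide_center and the z axis of arbor_seat, either way round below 0.17 rad), for 0.2 s.
At the end, for the whole second after the job is handed in: Both collars are on the spindle: the wide one flat on the flange, its centre 10 mm above the flange's top, the narrow one flat on the wide one, its centre 30 mm above it (each within 5 mm in height, 13 mm of the spindle's axis sideways and 10 degrees of level) (all of step 1 and horizontal distance between narrow_center and arbor_seat below 0.013 m and z of narrow_center in the frame of arbor_seat between 0.025 and 0.035 m and angle between the z axis of narrow_center and the z axis of arbor_seat, either way round below 0.17 rad); the robot touches nothing.
It also fails if it takes over 58 s, if anything falls off the work surface, if the arm or the gripper's body presses on something with over 40 N, if the wrist force passes 120 N, or if a joint passes its speed limit or range.

## Working session

There is one attempt and no reset: what is moved stays moved. The work goes in short steps, Python scripts to look and compute and a tool call to move; the robot and the scene stay as the last step left them, time stands still between calls to the robot, and variables do not carry over. Pictures are saved under pics/ and viewed, at most 10 in all, crops included, and the job is handed in when it is done.

Besides the shell and the picture viewer there is one more tool, called after ">>>" as a command line: name --pt "numbers of a row" for each row, then --argument value for the rest. move_arm: Moves the arm, as the interface text tells. Shifts and turns lie within -1 to 1; 1 stands for 20 cm of shift or 30 degrees of turn. Its arguments: {"type":"object","properties":{"series":{"type":"array","items":{"type":"array","items":{"type":"number","minimum":-1,"maximum":1}}}},"required":["series"]}

```bash
mkdir -p pics
cat > h.py <<'E'
import numpy as np, cv2
from bench import *
def proj(n,P):
    m=camera_model(n);T=np.linalg.inv(m["cam_to_world"]);p=T[:3,:3]@np.asarray(P,float)+T[:3,3]
    return m["fx"]*p[0]/p[2]+m["cx"],m["fy"]*p[1]/p[2]+m["cy"]
def onplane(n,u,v,z):
    m=camera_model(n);T=np.array(m["cam_to_world"]);d=T[:3,:3]@np.array([(u-m["cx"])/m["fx"],(v-m["cy"])/m["fy"],1])
    return T[:3,3]+d*(z-T[2,3])/d[2]
E
python3 - <<'E'
from h import *
print(grip_point_offset); o=get_obs(); print(o["ee_pos"],o["ee_rot"],o["grip_width"],o["time"])
ims=[]
for n in("top","side"):
    im=camera(n); ims.append(im); print(n,np.round(camera_model(n)["cam_to_world"],3).tolist(),camera_model(n)["fx"])
    for k in("arbor_seat","wide_center","narrow_center"):
        for r in cut_out(n,k)[:2]:
            m=r["mask"];v,u=np.nonzero(m);b=r["box"]
            print(n,k,round(r["confidence"],2),np.round(b,1),m.sum(),u.mean().round(1),v.mean().round(1),onplane(n,u.mean(),v.mean(),.02).round(4))
    cv2.imwrite(f"pics/{n}0.png",im[...,::-1])
E
```

```text
0.0187
[ 0.17840824 -0.59848309  0.23052073] [[ 9.58308293e-01  2.85735637e-01 -6.01497509e-04]
 [ 2.85736221e-01 -9.58307237e-01  1.43209499e-03]
 [-1.67218842e-04 -1.54425813e-03 -9.99998794e-01]] 0.08569058510339132 0.0
top [[-0.001, -0.987, 0.158, 0.351], [-1.0, -0.0, -0.009, 0.016], [0.009, -0.158, -0.987, 1.182], [0.0, 0.0, 0.0, 1.0]] 475.3286306160502
top arbor_seat 0.78 [261.5 173.2 292.6 203.7] 805 277.8 188.6 [ 0.546  -0.0335  0.02  ]
top wide_center 0.74 [378.9 212.1 404.2 236.5] 409 390.1 223.5 [ 0.4593 -0.3087  0.02  ]
top narrow_center 0.73 [148.  184.  164.3 202.3] 149 155.3 192.5 [0.5361 0.2691 0.02  ]
side [[-0.999, -0.018, 0.049, 0.471], [-0.052, 0.428, -0.902, 1.012], [-0.005, -0.904, -0.428, 0.524], [0.0, 0.0, 0.0, 1.0]] 378.8675669042092
side arbor_seat 0.85 [237.4 185.6 262.  212.3] 340 248.8 200.1 [ 0.5478 -0.0211  0.02  ]
side wide_center 0.57 [273.  160.9 285.7 171.4] 134 278.0 168.3 [ 0.4588 -0.2917  0.02  ]
side narrow_center 0.64 [235.5 250.  253.2 269.2] 266 244.8 258.4 [0.536  0.2859 0.02  ]
```

View pics/top0.png

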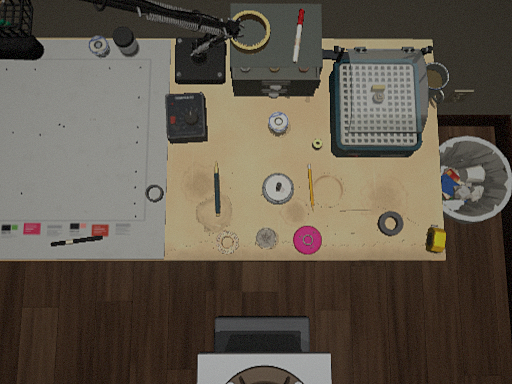

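View pics/side0.png

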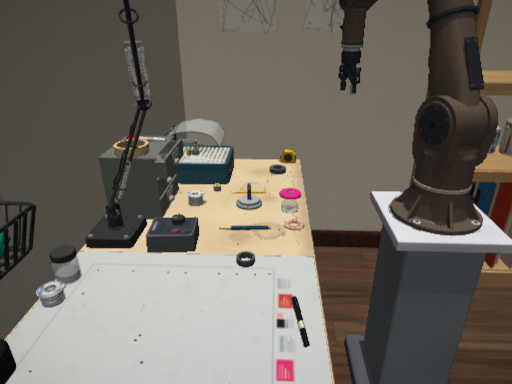

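Top view: arbor at (278,188), wide ring at (391,223), narrow ring on the mat at (155,193). The side view agrees, and the networks' detections match both pictures. Next I fit model silhouettes to the masks for accurate centres.

```bash
cat >> h.py <<'E'
from scipy.optimize import least_squares
SH={"arbor_seat":[(.04,0),(.04,.012),(.032,.02),(.006,.064),(.0025,.072)],"wide_center":[(.03,0),(.03,.02)],"narrow_center":[(.022,0),(.022,.02)]}
def hc(p):
    h=cv2.convexHull(np.asarray(p,np.float32)); m=cv2.moments(h); return np.array([m["m10"],m["m01"]])/m["m00"],m["m00"]
def model(n,k,x,y,z0=0):
    a=np.linspace(0,2*np.pi,48)
    return hc([proj(n,(x+r*np.cos(t),y+r*np.sin(t),z+z0)) for r,z in SH[k] for t in a])
def fit(n,k,z0=0):
    r=cut_out(n,k)
    if not r: return None
    v,u=np.nonzero(r[0]["mask"]); c=[]
    for dx in(-.5,.5):
        for dy in(-.5,.5): c+=list(zip(u+dx,v+dy))
    c,A=hc(c); g=onplane(n,*c,.01)
    s=least_squares(lambda q:model(n,k,*q,z0)[0]-c,g[:2],diff_step=1e-4)
    return s.x.round(4),round(A),round(model(n,k,*s.x,z0)[1]),round(r[0]["confidence"],2)
E
python3 - <<'E'
from h import *
for n in("top","side"):
    camera(n)
    for k in SH: print(n,k,fit(n,k))
E
```

```text
Traceback (most recent call last):
  File "h.py", line 23, in fit
    s=least_squares(lambda q:model(n,k,*q,z0)[0]-c,g[:2],diff_step=1e-4)
  File "h.py", line 23, in <lambda>
    s=least_squares(lambda q:model(n,k,*q,z0)[0]-c,g[:2],diff_step=1e-4)
                             ~~~~~^^^^^^^^^^^
  File "h.py", line 15, in model
    return hc([proj(n,(x+r*np.cos(t),y+r*np.sin(t),z+z0)) for r,z in SH[k] for t in a])
               ~~~~^^^^^^^^^^^^^^^^^^^^^^^^^^^^^^^^^^^^^^
  File "h.py", line 4, in proj
    m=camera_model(n);T=np.linalg.inv(m["cam_to_world"]);p=T[:3,:3]@np.asarray(P,float)+T[:3,3]
ValueError: time passes only in moves, steps and waits
```

```bash
python3 - <<'E'
s=open('h.py').read()
a=s.index("    s=least_squares");b=s.index("    return s.x")
s=s[:a]+"    g=g[:2]\n    for _ in range(8): g=g+(onplane(n,*c,.01)-onplane(n,*model(n,k,*g,z0)[0],.01))[:2]\n"+s[b:].replace("s.x","g")
s=s.replace("from scipy.optimize import least_squares\n","").replace("def proj","import functools\ncamera_model=functools.cache(camera_model)\ndef proj")
open('h.py','w').write(s)
E
python3 - <<'E'
from h import *
for n in("top","side"):
    camera(n)
    for k in SH: print(n,k,fit(n,k))
E
```

```text
top arbor_seat (array([ 0.5483, -0.0337]), 830, 812, 0.74)
top wide_center (array([ 0.4603, -0.3109]), 542, 515, 0.81)
top narrow_center (array([0.5351, 0.2748]), 302, 280, 0.53)
side arbor_seat (array([ 0.5497, -0.0372]), 402, 466, 0.87)
side wide_center None
side narrow_center (array([0.5373, 0.2712]), 262, 291, 0.48)
```

>>> move_arm --pt "1 -0.55 0 0 0 0 -1" --pt "1 -0.55 0 0 0 0 -1" --pt "1 -0.55 0 0 0 0 -1" --pt "1 -0.55 0 0 0 0 -1" --pt "1 -0.55 0 0 0 0 -1" --pt "1 -0.55 0 0 0 0 -1"

```text
time: 1.5
ee_pos: [0.3431, -0.4324, 0.2316]
ee_rot: [[0.956, 0.293, 0.002], [0.293, -0.956, 0.001], [0.002, -0.001, -1.0]]
force: [-0.7, -0.5, 0.1]
grip_width: 0.0855
finger_force: 0.0
```

>>> move_arm --pt "0.76 -0.425 0.5 0 0 0 -1" --pt "0.76 -0.425 0.5 0 0 0 -1" --pt "0.76 -0.425 0.5 0 0 0 -1" --pt "0.76 -0.425 0.5 0 0 0 -1" --pt "0.76 -0.425 0.5 0 0 0 -1" --pt "0.76 -0.425 0.5 0 0 0 -1" --pt "0.76 -0.425 0.5 0 0 0 -1"

```text
time: 2.2
ee_pos: [0.4594, -0.3134, 0.1317]
ee_rot: [[0.959, 0.284, -0.0], [0.284, -0.959, -0.001], [-0.0, 0.001, -1.0]]
force: [-0.1, -0.6, 0.2]
grip_width: 0.0853
finger_force: 0.0
```

Run:
```python
from h import *
o=get_obs();print(o["time"],o["ee_pos"],o["ee_rot"].tolist() if hasattr(o["ee_rot"],"tolist") else o["ee_rot"],o["force"],o["qpos"])
R=np.array(o["ee_rot"]);print((R.T@(np.array([.460,-.311,-.001])-o["ee_pos"])/.2).round(3))
ims=[]
for n,p in(("top",(.46,-.31,.02)),("side",(.46,-.31,.03))):
    im=camera(n);print(n,fit(n,"wide_center"));u,v=map(int,proj(n,p))
    ims.append(cv2.resize(im[max(v-50,0):v+50,u-50:u+50],(400,400),interpolation=cv2.INTER_CUBIC))
cv2.imwrite("pics/a1.png",np.hstack(ims)[...,::-1])
```

```text
2.2 [ 0.45939465 -0.31335702  0.13173935] [[0.9589017175952305, 0.2837384161214026, -8.491074452070671e-05], [0.2837381038847057, -0.9589010294093814, -0.0012264589437866247], [-0.0004294145184768817, 0.0011519611741072496, -0.9999992442940266]] [-0.11372224 -0.5996555   0.1638335 ] [ 0.58167764  0.43279781 -0.1079244   1.8547822   0.06131058  0.85666539
 -0.8396305 ]
[ 0.007 -0.011  0.664]
top (array([ 0.4593, -0.3081]), 426, 515, 0.47)
side (array([ 0.4585, -0.317 ]), 128, 153, 0.48)
```

View pics/a1.png

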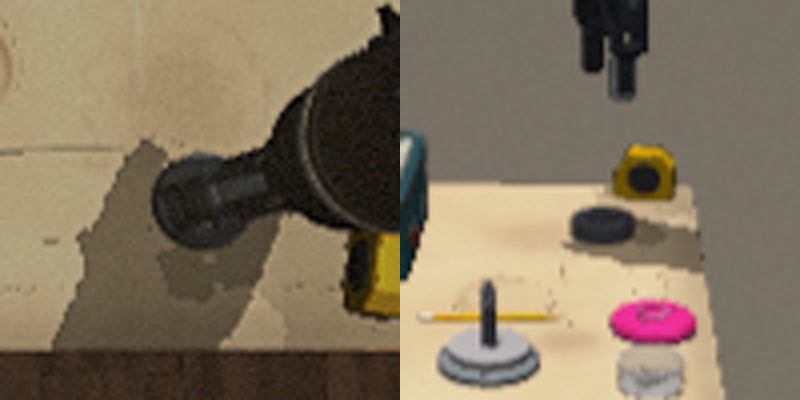

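The gripper is above the wide ring in both crops and the tape measure is clear of the fingers. Now down to grip it.

>>> move_arm --pt "0.007 -0.011 0.25 0 0 0 -1" --pt "0.007 -0.011 0.45 0 0 0 -1" --pt "0.007 -0.011 0.58 0 0 0 -1" --pt "0.007 -0.011 0.63 0 0 0 -1" --pt "0.007 -0.011 0.655 0 0 0 -1" --pt "0.007 -0.011 0.655 0 0 0 -1" --pt "0.007 -0.011 0.655 0 0 0 1" --pt "0.007 -0.011 0.655 0 0 0 1" --pt "0.007 -0.011 0.655 0 0 0 1" --pt "0.007 -0.011 0.655 0 0 0 1" --pt "0.007 -0.011 0.655 0 0 0 1"

```text
time: 3.5
ee_pos: [0.462, -0.3099, 0.0026]
ee_rot: [[0.958, 0.285, 0.003], [0.285, -0.958, -0.002], [0.002, 0.003, -1.0]]
force: [-2.4, 0.2, 14.6]
grip_width: 0.0579
finger_force: 60.7
```

>>> move_arm --pt "0 0 -0.05 0 0 0 1" --pt "0 0 -0.2 0 0 0 1" --pt "0 0 -0.4 0 0 0 1" --pt "0 0 -0.6 0 0 0 1" --pt "0 0 -0.6 0 0 0 1" --pt "0 0 -0.6 0 0 0 1"

```text
time: 4.1
ee_pos: [0.4613, -0.3093, 0.1217]
ee_rot: [[0.958, 0.286, 0.002], [0.286, -0.958, -0.001], [0.002, 0.002, -1.0]]
force: [-1.2, 0.7, -2.4]
grip_width: 0.0578
finger_force: 65.3
```

Run:
```python
from h import *
o=get_obs();R=np.array(o["ee_rot"]);print(o["ee_pos"],o["force"],o["grip_width"])
print((R.T@(np.array([.549,-.035,.16])-o["ee_pos"])/.2).round(3))
ims=[]
for n in("top","side"):
    im=camera(n);print(n,fit(n,"wide_center",o["ee_pos"][2]-.0026));u,v=map(int,proj(n,(.46,-.31,.12)))
    ims.append(cv2.resize(im[max(v-40,0):v+40,u-40:u+40],(400,400),interpolation=cv2.INTER_CUBIC))
cv2.imwrite("pics/a2.png",np.hstack(ims)[...,::-1])
```

```text
[ 0.46127748 -0.309272    0.121653  ] [-1.23474253  0.6843612  -2.44265839] 0.05777069343380406
[ 0.812 -1.189 -0.193]
top (array([ 0.4559, -0.3019]), 448, 642, 0.65)
side None
```

View pics/a2.png

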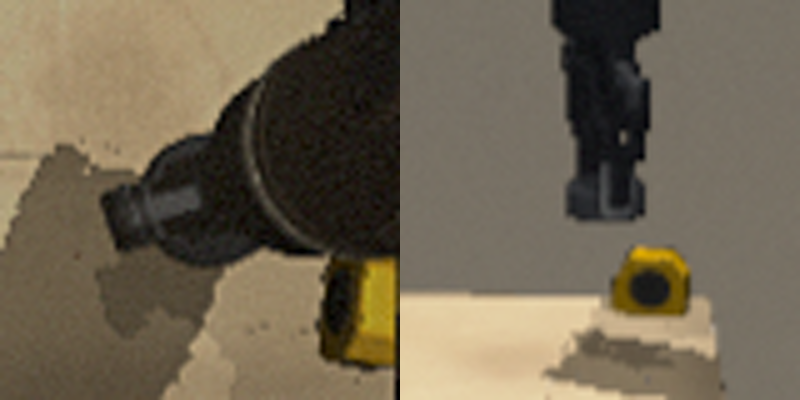

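The ring is held level and is centred in the fingers (−2.4 N of weight). On to the arbor.

>>> move_arm --pt "0.41 -0.6 -0.193 0 0 0 1" --pt "0.41 -0.6 -0.193 0 0 0 1" --pt "0.41 -0.6 -0.193 0 0 0 1" --pt "0.41 -0.6 -0.193 0 0 0 1" --pt "0.41 -0.6 -0.193 0 0 0 1"

```text
time: 4.8
ee_pos: [0.5054, -0.1689, 0.1583]
ee_rot: [[0.957, 0.289, -0.001], [0.289, -0.957, 0.001], [-0.001, -0.001, -1.0]]
force: [-0.2, -1.4, -3.1]
grip_width: 0.0579
finger_force: 65.4
```

>>> move_arm --pt "0.1 -0.15 0 0 0 0 1" --pt "0.2 -0.3 0 0 0 0 1" --pt "0.3 -0.43 0 0 0 0 1" --pt "0.37 -0.54 0 0 0 0 1" --pt "0.402 -0.589 0 0 0 0 1" --pt "0.402 -0.589 0 0 0 0 1" --pt "0.402 -0.589 0 0 0 0 1"

```text
time: 5.5
ee_pos: [0.5479, -0.037, 0.1583]
ee_rot: [[0.959, 0.284, -0.001], [0.284, -0.959, -0.001], [-0.002, 0.001, -1.0]]
force: [0.9, -0.4, -2.3]
grip_width: 0.058
finger_force: 65.4
```

Run:
```python
from h import *
o=get_obs();R=np.array(o["ee_rot"]);print(o["ee_pos"],o["force"],o["grip_width"])
print((R.T@(np.array([.549,-.035,.026])-o["ee_pos"])/.2).round(3))
ims=[]
for n in("top","side"):
    im=camera(n);print(n,fit(n,"wide_center",o["ee_pos"][2]-.0026),fit(n,"arbor_seat"));u,v=map(int,proj(n,(.55,-.035,.09)))
    ims.append(cv2.resize(im[max(v-40,0):v+40,u-40:u+40],(400,400),interpolation=cv2.INTER_CUBIC))
cv2.imwrite("pics/a3.png",np.hstack(ims)[...,::-1])
```

```text
[ 0.547944   -0.03695453  0.15828976] [ 0.8951493  -0.39173012 -2.30636932] 0.05800179458369981
[ 0.009 -0.008  0.661]
top None None
side (array([ 0.5447, -0.0387]), 219, 242, 0.53) (array([ 0.5495, -0.0373]), 441, 466, 0.62)
```

View pics/a3.png

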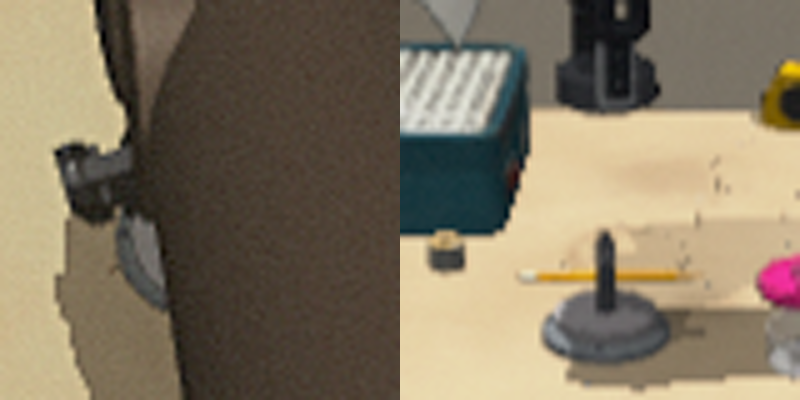

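>>> move_arm --pt "0.007 -0.006 0 0 0 0 1" --pt "0.007 -0.006 0.2 0 0 0 1" --pt "0.007 -0.006 0.36 0 0 0 1" --pt "0.007 -0.006 0.42 0 0 0 1" --pt "0.007 -0.006 0.46 0 0 0 1" --pt "0.007 -0.006 0.49 0 0 0 1" --pt "0.007 -0.006 0.49 0 0 0 1"

```text
time: 6.5
ee_pos: [0.55, -0.0332, 0.0612]
ee_rot: [[0.958, 0.286, 0.001], [0.286, -0.958, -0.0], [0.001, 0.0, -1.0]]
force: [-0.9, -0.5, -2.6]
grip_width: 0.058
finger_force: 65.4
```

Run:
```python
from h import *
o=get_obs();print(o["ee_pos"],o["force"],o["wrist_torque"])
im=camera("side");u,v=map(int,proj("side",(.55,-.035,.05)))
cv2.imwrite("pics/a4.png",cv2.resize(im[v-40:v+40,u-40:u+40],(560,560),interpolation=cv2.INTER_CUBIC)[...,::-1])
```

```text
[ 0.55004674 -0.03318271  0.06119341] [-0.9223139  -0.5429628  -2.58160897] [0.03948556 0.03768562 0.00292811]
```

View pics/a4.png

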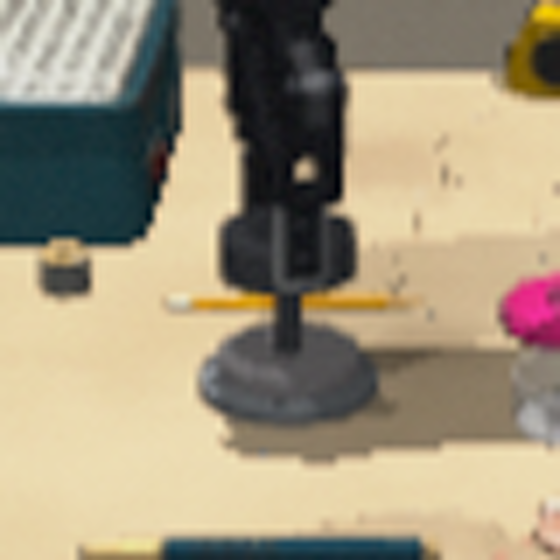

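The ring hangs centred over the spindle (both at column 288) with no contact force. I'll lower it the rest of the way.

>>> move_arm --pt "0 0.008 0.05 0 0 0 1" --pt "0 0.008 0.1 0 0 0 1" --pt "0 0.008 0.15 0 0 0 1" --pt "0 0.008 0.18 0 0 0 1" --pt "0 0.008 0.19 0 0 0 1" --pt "0 0.008 0.19 0 0 0 1"

```text
time: 7.15
ee_pos: [0.5495, -0.0347, 0.0228]
ee_rot: [[0.958, 0.286, -0.001], [0.286, -0.958, -0.0], [-0.001, -0.0, -1.0]]
force: [-2.3, 0.0, 0.8]
grip_width: 0.0576
finger_force: 65.7
```

Touching the flange. Release and rise.

>>> move_arm --pt "0 0 0 0 0 0 0.3" --pt "0 0 0 0 0 0 -1" --pt "0 0 0 0 0 0 -1" --pt "0 0 0 0 0 0 -1" --pt "0 0 0 0 0 0 -1" --pt "0 0 -0.15 0 0 0 -1" --pt "0 0 -0.4 0 0 0 -1" --pt "0 0 -0.65 0 0 0 -1" --pt "0 0 -0.65 0 0 0 -1"

```text
time: 8.05
ee_pos: [0.5542, -0.0345, 0.1596]
ee_rot: [[0.958, 0.286, 0.011], [0.286, -0.958, 0.0], [0.011, 0.003, -1.0]]
force: [0.4, 0.4, 0.2]
grip_width: 0.0854
finger_force: 0.0
```

Run:
```python
from h import *
o=get_obs();R=np.array(o["ee_rot"]);print(o["ee_pos"],o["force"],o["grip_width"])
print((R.T@(np.array([.536,.273,.14])-o["ee_pos"])/.2).round(3))
for n in("top","side"):
    im=camera(n);print(n,fit(n,"wide_center",.02),fit(n,"narrow_center"))
u,v=map(int,proj("side",(.55,-.035,.05)))
cv2.imwrite("pics/a5.png",cv2.resize(im[v-40:v+40,u-40:u+40],(560,560),interpolation=cv2.INTER_CUBIC)[...,::-1])
```

```text
[ 0.55418249 -0.03445716  0.15963688] [0.39630485 0.36596552 0.15845351] 0.08539330775885937
[ 0.351 -1.5    0.097]
top None (array([0.534 , 0.2735]), 267, 280, 0.67)
side (array([ 0.5487, -0.0361]), 268, 244, 0.58) (array([0.5368, 0.2719]), 276, 291, 0.83)
```

View pics/a5.png

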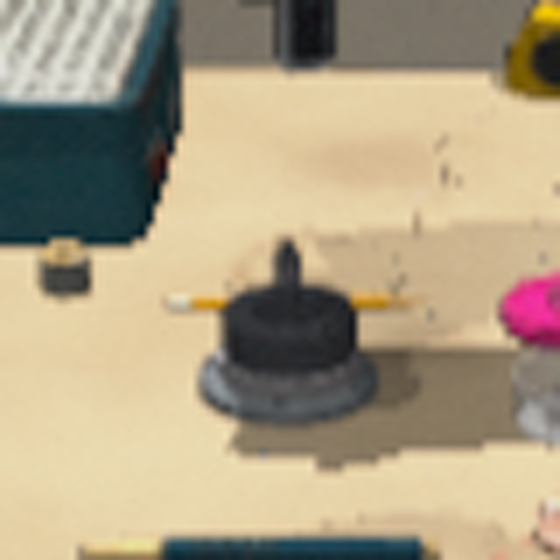

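The wide ring lies flat on the flange, round the spindle (columns 222–357, spindle at 288). Now the narrow ring.

>>> move_arm --pt "0.175 -0.75 0 0 0 0 -1" --pt "0.175 -0.75 0 0 0 0 -1" --pt "0.175 -0.75 0 0 0 0 -1" --pt "0.175 -0.75 0 0 0 0 -1" --pt "0.175 -0.75 0 0 0 0 -1"

```text
time: 8.85
ee_pos: [0.5398, 0.121, 0.1517]
ee_rot: [[0.957, 0.29, -0.002], [0.29, -0.957, 0.0], [-0.002, -0.001, -1.0]]
force: [0.4, -1.7, -0.7]
grip_width: 0.0852
finger_force: 0.0
```

>>> move_arm --pt "0.175 -0.75 0.1 0 0 0 -1" --pt "0.175 -0.75 0.1 0 0 0 -1" --pt "0.175 -0.75 0.1 0 0 0 -1" --pt "0.175 -0.75 0.1 0 0 0 -1" --pt "0.175 -0.75 0.1 0 0 0 -1" --pt "0.175 -0.75 0.1 0 0 0 -1"

```text
time: 9.45
ee_pos: [0.5321, 0.2699, 0.1322]
ee_rot: [[0.959, 0.283, -0.001], [0.283, -0.959, -0.002], [-0.001, 0.002, -1.0]]
force: [0.2, -0.7, -0.1]
grip_width: 0.0855
finger_force: 0.0
```

Run:
```python
from h import *
o=get_obs();R=np.array(o["ee_rot"]);print(o["ee_pos"],R.round(3).tolist(),o["qpos"].round(2))
print((R.T@(np.array([.5355,.2728,.004])-o["ee_pos"])/.2).round(3))
camera("side");print(fit("side","narrow_center"))
```

```text
[0.53209635 0.26993484 0.13222503] [[0.959, 0.283, -0.001], [0.283, -0.959, -0.002], [-0.001, 0.002, -1.0]] [-0.4   0.5  -0.23  1.74  0.14  0.92 -1.97]
[ 0.021 -0.01   0.641]
(array([0.5368, 0.2715]), 278, 291, 0.48)
```

>>> move_arm --pt "0.02 -0.01 0.25 0 0 0 -1" --pt "0.02 -0.01 0.45 0 0 0 -1" --pt "0.02 -0.01 0.57 0 0 0 -1" --pt "0.02 -0.01 0.61 0 0 0 -1" --pt "0.02 -0.01 0.625 0 0 0 -1" --pt "0.02 -0.01 0.625 0 0 0 -1" --pt "0.02 -0.01 0.625 0 0 0 1" --pt "0.02 -0.01 0.625 0 0 0 1" --pt "0.02 -0.01 0.625 0 0 0 1" --pt "0.02 -0.01 0.625 0 0 0 1" --pt "0.02 -0.01 0.625 0 0 0 1" --pt "0.02 -0.01 0.625 0 0 0 1"

```text
time: 10.75
ee_pos: [0.5353, 0.276, 0.0094]
ee_rot: [[0.958, 0.285, 0.002], [0.285, -0.958, 0.0], [0.002, -0.0, -1.0]]
force: [-2.1, -2.4, 11.1]
grip_width: 0.0411
finger_force: 59.4
```

>>> move_arm --pt "0 0 -0.05 0 0 0 1" --pt "0 0 -0.2 0 0 0 1" --pt "0 0 -0.4 0 0 0 1" --pt "0 0 -0.6 0 0 0 1" --pt "0 0 -0.8 0 0 0 1" --pt "0 0 -0.8 0 0 0 1" --pt "0 0 -0.8 0 0 0 1"

```text
time: 11.45
ee_pos: [0.5351, 0.2761, 0.1692]
ee_rot: [[0.958, 0.286, 0.002], [0.286, -0.958, 0.001], [0.002, -0.0, -1.0]]
force: [-0.5, -0.1, -2.6]
grip_width: 0.0405
finger_force: 61.3
```

Run:
```python
from h import *
o=get_obs();R=np.array(o["ee_rot"]);print(o["ee_pos"],o["force"],o["grip_width"])
print((R.T@(np.array([.549,-.0355,.167])-o["ee_pos"])/.2).round(3))
im=camera("side");print(fit("side","narrow_center",o["ee_pos"][2]-.007));u,v=map(int,proj("side",(.536,.27,.16)))
cv2.imwrite("pics/a6.png",cv2.resize(im[v-40:v+40,u-40:u+40],(480,480),interpolation=cv2.INTER_CUBIC)[...,::-1])
```

```text
[0.53507553 0.27608159 0.16924832] [-0.45112644 -0.06683653 -2.57060611] 0.040481010722569745
[-0.378  1.513  0.01 ]
(array([0.535 , 0.2851]), 268, 318, 0.59)
```

View pics/a6.png

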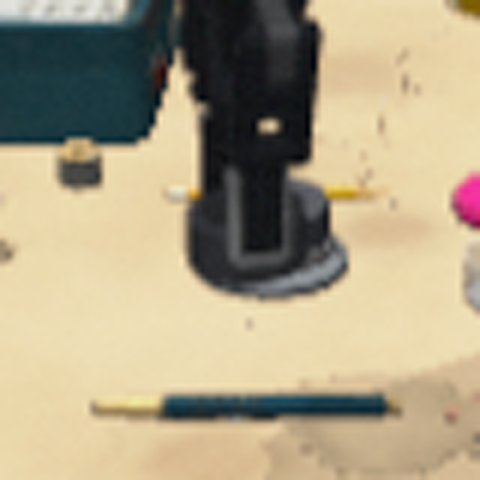

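The narrow ring hangs level in the fingers, in line with the arbor behind it. Carry it to the spindle.

>>> move_arm --pt "-0.19 0.755 0 0 0 0 1" --pt "-0.19 0.755 0 0 0 0 1" --pt "-0.19 0.755 0 0 0 0 1" --pt "-0.19 0.755 0 0 0 0 1" --pt "-0.19 0.755 0 0 0 0 1"

```text
time: 12.05
ee_pos: [0.5409, 0.1177, 0.1666]
ee_rot: [[0.959, 0.282, -0.002], [0.282, -0.959, -0.001], [-0.003, 0.001, -1.0]]
force: [0.5, 1.4, 0.0]
grip_width: 0.0407
finger_force: 61.3
```

>>> move_arm --pt "-0.05 0.2 0 0 0 0 1" --pt "-0.1 0.4 0 0 0 0 1" --pt "-0.15 0.57 0 0 0 0 1" --pt "-0.17 0.69 0 0 0 0 1" --pt "-0.19 0.755 0 0 0 0 1" --pt "-0.19 0.755 0 0 0 0 1" --pt "-0.19 0.755 0 0 0 0 1"

```text
time: 12.75
ee_pos: [0.5481, -0.033, 0.1675]
ee_rot: [[0.958, 0.288, -0.001], [0.288, -0.958, 0.001], [-0.0, -0.001, -1.0]]
force: [0.1, 0.9, -0.3]
grip_width: 0.0405
finger_force: 61.3
```

Run:
```python
from h import *
o=get_obs();R=np.array(o["ee_rot"]);print(o["ee_pos"],o["force"],o["grip_width"])
print((R.T@(np.array([.549,-.0355,.0494])-o["ee_pos"])/.2).round(3))
im=camera("side");print([fit("side","narrow_center",o["ee_pos"][2]-.009),fit("side","wide_center",.02),fit("side","arbor_seat")]);u,v=map(int,proj("side",(.55,-.035,.09)))
cv2.imwrite("pics/a7.png",cv2.resize(im[v-40:v+40,u-40:u+40],(560,560),interpolation=cv2.INTER_CUBIC)[...,::-1])
```

```text
[ 0.5480762  -0.03298777  0.16754229] [ 0.0500269   0.88537532 -0.34783945] 0.040499996965570655
[0.001 0.014 0.591]
[None, (array([ 0.5489, -0.0323]), 216, 245, 0.57), (array([ 0.5498, -0.038 ]), 476, 466, 0.46)]
```

View pics/a7.png

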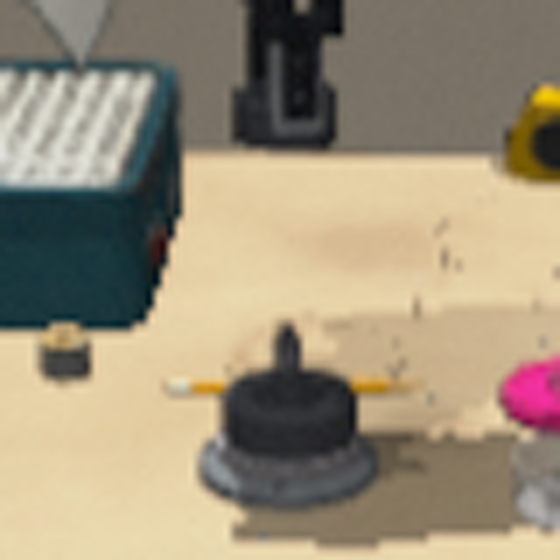

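The ring (columns 233–336) is level and centred over the spindle at 288. I lower it past the tip first, then the rest.

>>> move_arm --pt "0.001 0.012 0.2 0 0 0 1" --pt "0.001 0.012 0.34 0 0 0 1" --pt "0.001 0.012 0.42 0 0 0 1" --pt "0.001 0.012 0.46 0 0 0 1" --pt "0.001 0.012 0.5 0 0 0 1" --pt "0.001 0.012 0.5 0 0 0 1"

```text
time: 13.55
ee_pos: [0.549, -0.0372, 0.0676]
ee_rot: [[0.958, 0.286, -0.0], [0.286, -0.958, 0.0], [-0.0, -0.0, -1.0]]
force: [-0.2, -0.4, -1.2]
grip_width: 0.041
finger_force: 61.3
```

Free so far; continue down to touch.

>>> move_arm --pt "0 -0.006 0.03 0 0 0 1" --pt "0 -0.006 0.06 0 0 0 1" --pt "0 -0.006 0.08 0 0 0 1" --pt "0 -0.006 0.091 0 0 0 1" --pt "0 -0.006 0.091 0 0 0 1"

```text
time: 14.05
ee_pos: [0.5486, -0.0364, 0.0496]
ee_rot: [[0.958, 0.286, -0.0], [0.286, -0.958, -0.0], [-0.0, -0.0, -1.0]]
force: [-0.4, 0.2, -1.0]
grip_width: 0.0412
finger_force: 61.3
```

>>> move_arm --pt "0 0 0.005 0 0 0 1" --pt "0 0 0.01 0 0 0 1" --pt "0 0 0.01 0 0 0 1"

```text
time: 14.35
ee_pos: [0.5489, -0.0364, 0.0493]
ee_rot: [[0.958, 0.286, 0.001], [0.286, -0.958, -0.0], [0.001, 0.001, -1.0]]
force: [-6.2, -0.7, 19.3]
grip_width: 0.0407
finger_force: 63.4
```

Contact. Open, rise, clear away to look.

>>> move_arm --pt "0 0 0 0 0 0 1" --pt "0 0 -0.003 0 0 0 0.4" --pt "0 0 -0.003 0 0 0 -1" --pt "0 0 -0.003 0 0 0 -1" --pt "0 0 -0.003 0 0 0 -1" --pt "0 0 -0.003 0 0 0 -1" --pt "0 0 -0.003 0 0 0 -1" --pt "0 0 -0.15 0 0 0 -1" --pt "0 0 -0.4 0 0 0 -1" --pt "0 0 -0.7 0 0 0 -1" --pt "0 0 -0.7 0 0 0 -1" --pt "0 0 -0.7 0 0 0 -1"

```text
time: 15.55
ee_pos: [0.55, -0.0364, 0.1897]
ee_rot: [[0.958, 0.286, 0.004], [0.286, -0.958, -0.0], [0.004, 0.001, -1.0]]
force: [0.5, 0.2, -1.5]
grip_width: 0.0854
finger_force: 0.0
```

>>> move_arm --pt "0 0.7 0 0 0 0 -1" --pt "0 0.7 0 0 0 0 -1" --pt "0 0.7 0 0 0 0 -1" --pt "0 0.7 0 0 0 0 -1" --pt "0 0.7 0 0 0 0 -1"

```text
time: 16.05
ee_pos: [0.5875, -0.1714, 0.1851]
ee_rot: [[0.959, 0.283, -0.004], [0.283, -0.959, 0.001], [-0.003, -0.002, -1.0]]
force: [-0.0, 1.8, 0.5]
grip_width: 0.0855
finger_force: 0.0
```

Run:
```python
from h import *
o=get_obs();print(o["ee_pos"],o["force"])
ims=[]
for n in("top","side"):
    im=camera(n);print(n,fit(n,"wide_center",.02),fit(n,"narrow_center",.04));u,v=map(int,proj(n,(.55,-.035,.05)))
    ims.append(cv2.resize(im[v-30:v+30,u-30:u+30],(400,400),interpolation=cv2.INTER_CUBIC))
cv2.imwrite("pics/a8.png",np.hstack(ims)[...,::-1])
```

```text
[ 0.58747372 -0.17136088  0.18511462] [-0.04364258  1.76440025  0.50566826]
top (array([ 0.5459, -0.0326]), 481, 495, 0.81) (array([ 0.5485, -0.0349]), 278, 282, 0.62)
side (array([ 0.5485, -0.0274]), 211, 248, 0.47) None
```

View pics/a8.png

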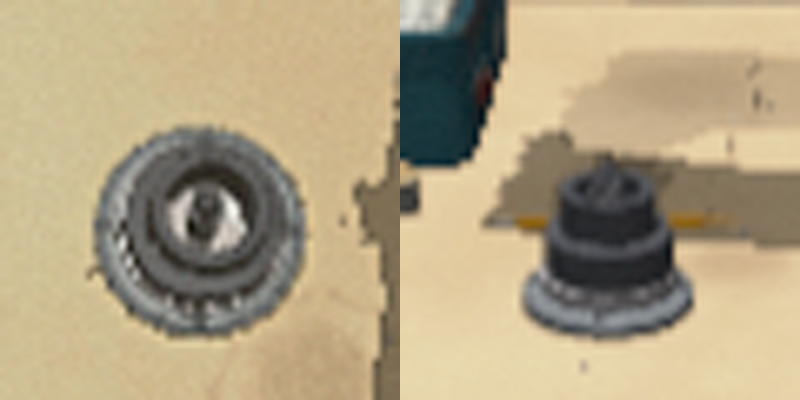

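Both rings are stacked flat round the spindle (top crop: concentric about (205,215); side crop: level tiers at column 608) and the gripper is clear.

```bash
python3 -c "
from bench import job_done
print(job_done())"
```

```text
the job is handed in; nothing more can be done
None
```

Both collars are on the spindle, the wide one flat on the flange and the narrow one flat on top of it; the gripper is clear and the job was handed in at about 16 s, though no verdict was returned.

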